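Slide the ring gauge over the lip into its pocket

TASK

Two rings wait on the deck of the two-lane loading plate. Push the big steel ring gauge along its lane, away from the robot and over the raised lip, so that it drops into the pocket at the end of that lane and lies flat on the pocket's floor. Slide it, do not pick it up, and leave the small thin ring in the other lane where it is.

Things in the scene. Friction and masses are not known exactly. Their poses are not given: they have to be found in the camera images.
- plate: Two-lane aluminium loading plate with dark guide rails, fixed to the desk, 200 (x) x 148 (y) mm. Origin: centre of its underside. x axis along the lanes in the pushing direction (away from the robot, within 20 deg), y left, z up. Lane centres at y = +35.5 and -35.5; lanes 65 wide between 6 mm rails (y = -71, 0, +71) with tops at z = 28. Flat deck at z = 20 from x = -100 to +4, then the lip.
- lip (a point): Middle of the lip's crest (on the rail line between the lanes), at plate x = 14.5, z = 22.5 mm; axes as the plate's. The smooth rounded lip spans both lanes, plate x = 4 to 22 mm, and rises 2.5 mm above the deck. Beyond it each lane has an open pocket, plate x = 22 to 90 mm, upright walls, floor at z = 4 (16 below the deck), 65 wide; end wall x = 90 to 100, top z = 26.
- gauge_mid (a point): Centre (half-way up) of the ring gauge: thick steel ring with knurled rim, 54 mm outside diameter, 18 mm high, about 0.24 kg, lying flat on the deck of the left or right lane, lane clear up to the pocket. Pushed at its back by something held about 7 mm above the deck, it rides over the lip and drops once its back rim has passed the lip's far edge.
- small_ring_mid (a point): Centre (half-way up) of the small ring that lies on the deck of the other lane and must stay: thin bearing cage ring, 31 mm outside diameter, 9 mm high.
Things that resemble listed ones, but are neither listed nor needed, are in the scene too. Of the things that look like the plate, the larger one is meant.

How it is judged:
By the outcome, as a careful person would: the job done as asked, in the order asked, and still so for the second after the job is handed in, with the robot touching nothing.
It also fails if it takes over 32 s, if anything falls off the work surface, if the arm or the gripper's body presses on something with over 40 N, if the wrist force passes 120 N, or if a joint passes its speed limit or range.

ROBOT

A 6-joint arm with a two-finger parallel gripper is mounted at the origin on a cart in front of the work surface, level with it; the furniture and walls round the work are solid. World frame = base frame: x ahead of the robot, y to its left, z up, the work surface at z = 0. Lengths are in m, angles in rad, forces in N, time in s.
With the tool pointing down it reaches from about 0.35 to 0.85 m from the base axis. Payload 8.1 kg.
Tool frame: the origin (TCP) lies midway between the tips of the shut fingers; the grasp point (between the pads) lies robot.grasp_offset behind it (robot.grasp_offset is the distance from the TCP to the grasp point, in m); z points along the fingers, y is the direction in which the jaws open and shut (so a half turn about z gives the same grasp; the last joint's range is limited). The gripper opens to 93 mm and grips with 3 to 60 N. Pads are 15 mm wide; open, the fingers measure 128 mm over their backs; the gripper's body (75 mm by 188 mm) begins 65 mm behind the grasp point.
Start: joints at [-1.256, 0.13, 1.488, -0, 1.523, -0.085], TCP at [0.234, -0.553, 0.188] pointing down, gripper open.
Joint ranges: [-2.96, 2.96], [-0.89, 2.26], [0.02, 2.5], [-1.34, 4.48], [0, 2.73], [-2.66, 2.66]. Speed limits (rad/s): [2.39, 2.39, 2.79, 3.14, 3.14, 3.14].

INTERFACE

Orientations are given as a rotation vector (axis times angle).
In Python, from plant import robot gives the robot as it stands.
- The arm moves only by the shell command python3 -m handwheel 'ROWS' [OPENING] [FORCE]. ROWS is text: rows parted by semicolons, each of 6 numbers parted by spaces: the shift along the world's x, y, z each as a share of 0.3 m, from -1 to 1, then the turn, a rotation vector about the world's x, y, z each as a share of 45 degrees, from -1 to 1. A call has 1 to 5 rows; each row is the pose to reach, as a shift and turn from the pose commanded when the call began; what a row does not reach only later rows make up. A row lasts 1/10 s, in which the tool goes at most 50 mm and 8.59 degrees, less where a joint would pass 70% of its speed; a pose out of reach is approached as far as the arm can. A call with a number of a shift or a turn outside -1 to 1 is refused whole. A call with a gripper value outside its range is refused whole. OPENING is the closure, from -1 (fully open) to 1 (shut), set as the call begins (- or left out, the last holds). The fingers move at their own pace and stop on an object; FORCE is the grip in N (left out, the last holds). Time passes only in rows, so rows that repeat a pose let the fingers close. It gives the time, the measured TCP pose, the force and the opening at its end, in the units of the state.
- robot.read_state(): the state, without advancing time (a new reading comes with each control period).
- robot.read_camera(name): name is "scene" or "top"; returns (picture, depth): 400x640x3 uint8, red, green, blue; 400x640 float32, m along the optical axis (not along the pixel's ray), 0 where there is no reading.
- robot.camera_model(name): a dict with "camera_matrix" (3x3 intrinsics, pixels), "dist" ([k1, k2, p1, p2, k3] as OpenCV has them; the pictures are not rectified), "pose" (4x4, takes a point from camera to world coordinates). Camera axes: x right, y down, z forward; pixel columns grow to the right and rows downward; lengths in m; the calibration is good to about 2 mm. A picture is of the moment at which its call begins. camera_model takes no time and is no camera call.
- robot.close_job(): hands the job in, once; it reports no verdict.
Trained networks look in the newest picture that a camera, given by its name, has taken for a name from the list of things; names that differ only in an ending like _2 or _b are one class to them, and where a whole thing is asked for, a point or a joint stands for the part that bears it (a point fixed in the world has none). Each returns a list of dicts, best first, with "conf" (0 to 1); they miss things now and then, are a little off and sometimes report something else, mostly with a low value. They report only what shows in the picture. A call takes as long as a camera call. They do not tell look-alikes from the thing itself.
- robot.look_for(camera, query): "rect" ([centre column, centre row, width, height] in pixels, round what is visible of it).
- robot.silhouettes(camera, query): "pixels" (400x640 bool, what is visible of it) and "rect" ([centre column, centre row, width, height] in pixels, round what is visible of it).
- robot.tip_of(camera, query): "at" ([row, column] in pixels: a listed point, or the origin of a listed thing).
The state is a dict: "t": time; "q": joint angles; "dq": joint speeds; "joint_torque": joint torques, N m; "tool_pos": TCP position; "orientation": TCP orientation; "force": force on the tool from outside, world axes, zero at the start; "wrist_torque": the same for the moment, N m; "opening": finger opening in m.
Only numpy, scipy, OpenCV 4.12 (cv2) and the standard library are available. Lean on these libraries where they do the work, as an engineer would, in place of code of your own. Each camera call takes 0.05 s, during which the arm holds its last target.

## Working session

There is one attempt and no reset: what is moved stays moved. The work goes in short steps, Python scripts to look and compute and a shell command to move; the robot and the scene stay as the last step left them, time stands still between calls to the robot, and variables do not carry over. Pictures are saved under pics/ and viewed, and the job is handed in when it is done.

```bash
ls; mkdir -p pics
python3 - <<'E'
from plant import robot
import cv2,numpy as np
for c in("scene","top"):
    p,d=robot.read_camera(c); np.savez(f"pics/{c}0.npz",p=p,d=d); cv2.imwrite(f"pics/{c}0.png",p[:,:,::-1])
    m=robot.camera_model(c); print(c,np.round(m["camera_matrix"],1).tolist(),np.round(m["dist"],3),np.round(m["pose"],3).tolist())
    for q in("plate","lip","gauge_mid","small_ring_mid"):
        print(q,[(np.round(r["at"]),round(r["conf"],2)) for r in robot.tip_of(c,q)])
s=robot.read_state();print(s["t"],s["tool_pos"],s["orientation"],s["opening"],robot.grasp_offset)
E
```

```text
pics
scene [[447.5, 0.0, 321.2], [0.0, 447.5, 200.8], [0.0, 0.0, 1.0]] [-0.028  0.     0.     0.     0.   ] [[0.903, -0.312, 0.295, 0.289], [-0.429, -0.686, 0.587, -0.372], [0.019, -0.657, -0.754, 0.689], [0.0, 0.0, 0.0, 1.0]]
plate [(array([265., 352.]), 0.8), (array([173., 302.]), 0.73), (array([254., 363.]), 0.68)]
lip [(array([165., 307.]), 0.83), (array([252., 363.]), 0.74)]
gauge_mid [(array([252., 326.]), 0.81)]
small_ring_mid [(array([285., 345.]), 0.46)]
top [[392.6, 0.0, 319.0], [0.0, 392.6, 203.0], [0.0, 0.0, 1.0]] [-0.016  0.     0.     0.     0.   ] [[-0.01, -0.978, 0.207, 0.378], [-1.0, 0.01, 0.001, 0.114], [-0.003, -0.207, -0.978, 0.88], [0.0, 0.0, 0.0, 1.0]]
plate [(array([214., 368.]), 0.77), (array([213., 253.]), 0.72)]
lip [(array([207., 367.]), 0.71), (array([203., 254.]), 0.67)]
gauge_mid [(array([229., 360.]), 0.67)]
small_ring_mid [(array([227., 390.]), 0.42)]
0.5 [ 0.23354764 -0.55268683  0.18773038] [-3.07904179e+00 -6.23778666e-01  5.41095650e-06] 0.09302863419116193 0.0188
```

View pics/scene0.png

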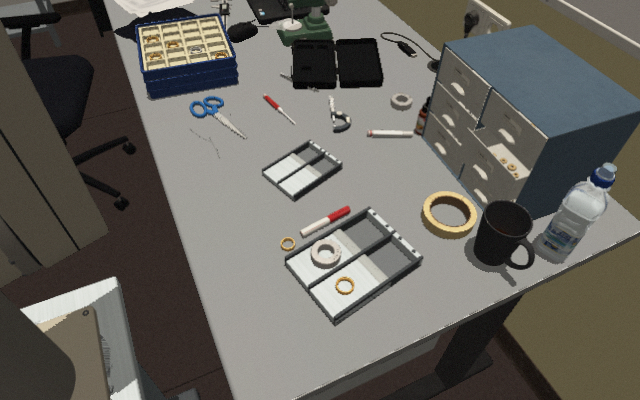

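View pics/top0.png

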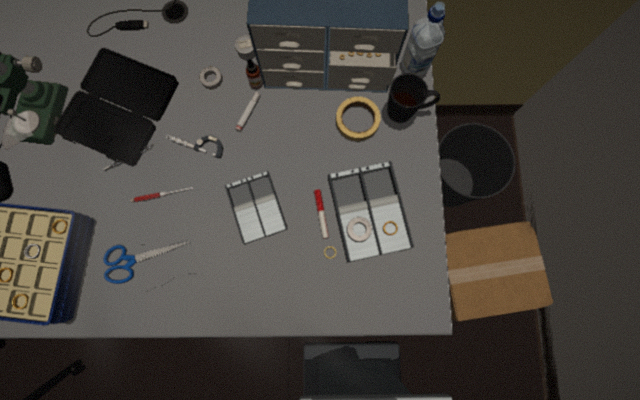

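Run:
```python
import cv2
a=cv2.imread("pics/scene0.png")[200:330,270:430];b=cv2.imread("pics/top0.png")[160:270,300:440]
cv2.imwrite("pics/c1.png",cv2.resize(a,None,fx=4.5,fy=4.5,interpolation=2)); cv2.imwrite("pics/c2.png",cv2.resize(b,None,fx=5,fy=5,interpolation=2))
```

```text
(no output)
```

View pics/c1.png

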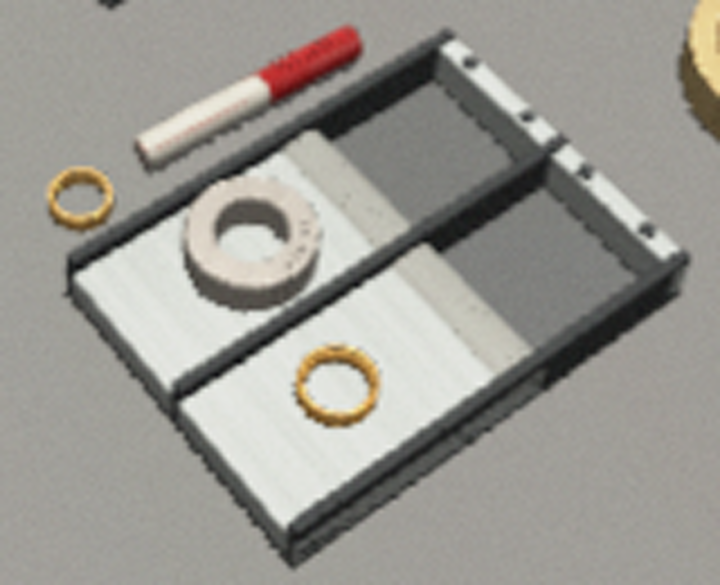

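View pics/c2.png

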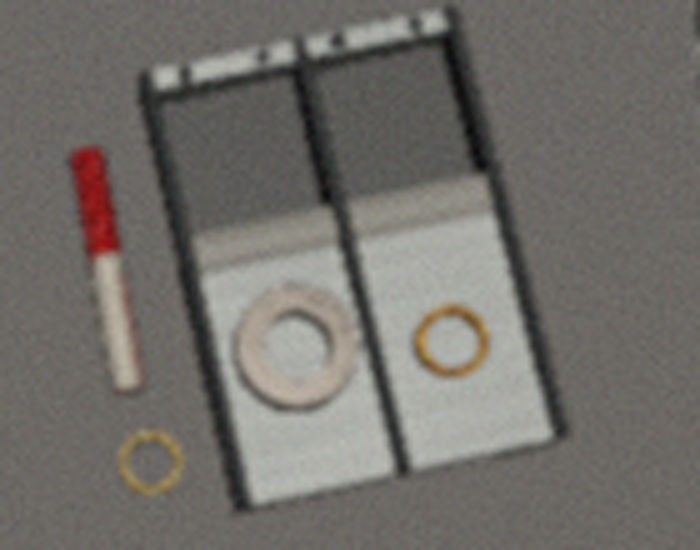

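```bash
cat > h.py <<'E'
from plant import robot
import cv2,numpy as np
def proj(c,X):
    m=robot.camera_model(c);T=np.linalg.inv(m["pose"]);
    return cv2.projectPoints(np.asarray(X,float).reshape(-1,3),cv2.Rodrigues(T[:3,:3])[0],T[:3,3],np.array(m["camera_matrix"]),np.array(m["dist"]))[0].reshape(-1,2)
def ray(c,uv):
    m=robot.camera_model(c);P=np.array(m["pose"])
    n=cv2.undistortPoints(np.array(uv,float).reshape(-1,1,2),np.array(m["camera_matrix"]),np.array(m["dist"])).reshape(-1,2)
    return P[:3,3],np.c_[n,np.ones(len(n))]@P[:3,:3].T
def tri(a,b):
    o1,d1=ray("scene",a);o2,d2=ray("top",b);out=[]
    for u,v in zip(d1,d2):
        s=np.linalg.lstsq(np.c_[u,-v],o2-o1,rcond=None)[0]; p,q=o1+s[0]*u,o2+s[1]*v
        out.append(np.r_[(p+q)/2,np.linalg.norm(p-q)])
    return np.array(out)
def atz(c,uv,z):
    o,d=ray(c,uv); return o+d*((z-o[2])/d[:,2])[:,None]
E
cat > fit.py <<'E'
from h import *
from scipy.optimize import least_squares
S=np.array([[285.6,258.9],[334.9,316.7],[370,207.1],[422.9,256.7]]);T=np.array([[348,261.4],[413,246.4],[329.6,175],[391,162]])
print(np.round(tri(S,T),4))
B=np.array([[-.1,.074],[-.1,-.074],[.1,.074],[.1,-.074]])
def W(p,xy,z):
    c,s=np.cos(p[2]),np.sin(p[2]); xy=np.atleast_2d(xy)
    return np.c_[p[0]+c*xy[:,0]-s*xy[:,1],p[1]+s*xy[:,0]+c*xy[:,1],np.full(len(xy),z)]
for cs in(("scene",),("top",),("scene","top")):
    f=lambda p:np.concatenate([(proj(c,W(p,B,.028+p[3]))-{"scene":S,"top":T}[c]).ravel() for c in cs]+[[p[3]*(300 if len(cs)>1 else 3000)]])
    r=least_squares(f,[.35,0,.2,0]);print(cs,np.round(r.x,4),np.round(r.fun,1))
P=r.x
# ring: silhouettes
for c in("scene","top"):
    for q in("gauge_mid","small_ring_mid"):
        for o in robot.tip_of(c,q)[:1]:
            z=.029 if q[0]=="g" else .0245
            w=atz(c,[[o["at"][1],o["at"][0]]],z)[0];d=w[:2]-P[:2];a=P[2]
            print(c,q,np.round(o["at"],1),round(o["conf"],2),np.round(w,4),"plate",np.round([np.cos(a)*d[0]+np.sin(a)*d[1],-np.sin(a)*d[0]+np.cos(a)*d[1]],4))
for c in("scene","top"):
    im=cv2.imread(f"pics/{c}0.png"); k=5
    x0,y0=((270,195) if c=="scene" else (315,155)); im=cv2.resize(im[y0:y0+118,x0:x0+155],None,fx=k,fy=k,interpolation=2)
    for pts in([[-.1,.074],[-.1,-.074],[.1,-.074],[.1,.074],[-.1,.074]],[[-.1,0],[.1,0]]):
        u=(proj(c,W(P,pts,.028))-[x0,y0]+.5)*k
        cv2.polylines(im,[u.astype(np.int32)],False,(0,0,255),1)
    for x in(.004,.022):
        u=(proj(c,W(P,[[x,.065],[x,-.065]],.02))-[x0,y0]+.5)*k;cv2.polylines(im,[u.astype(np.int32)],False,(0,255,0),1)
    cv2.imwrite(f"pics/fit_{c}.png",im)
E
python3 fit.py
```

```text
[[ 0.4326  0.0529  0.0184  0.0057]
 [ 0.4615 -0.0882  0.0271  0.0029]
 [ 0.6257  0.09    0.0267  0.0055]
 [ 0.6549 -0.0503  0.0263  0.0052]]
('scene',) [ 5.455e-01 -4.000e-04  2.015e-01 -1.000e-04] [-1.6 -2.3  0.9  2.2 -0.5 -1.3  1.1  0.3 -0.2]
('top',) [ 0.5411  0.0021  0.1988 -0.    ] [-0.3  0.4  1.2  1.1 -1.6 -0.8  0.7 -0.9 -0.1]
('scene', 'top') [ 0.5448  0.0014  0.2004 -0.004 ] [-2.2 -1.8 -0.2  2.5 -1.4 -0.5 -0.1  1.  -0.1 -1.2  1.1 -0.5 -1.4 -1.8
  0.6 -1.9 -1.2]
scene gauge_mid [252.2 325.9] 0.81 [0.5037 0.0289 0.029 ] plate [-0.0348  0.0351]
scene small_ring_mid [285.  344.6] 0.46 [ 0.5047 -0.0421  0.0245] plate [-0.0479 -0.0346]
top gauge_mid [229.4 359.6] 0.67 [0.4983 0.0272 0.029 ] plate [-0.0405  0.0345]
top small_ring_mid [227.2 390.2] 0.42 [ 0.5031 -0.0407  0.0245] plate [-0.0493 -0.033 ]
```

View pics/fit_scene.png

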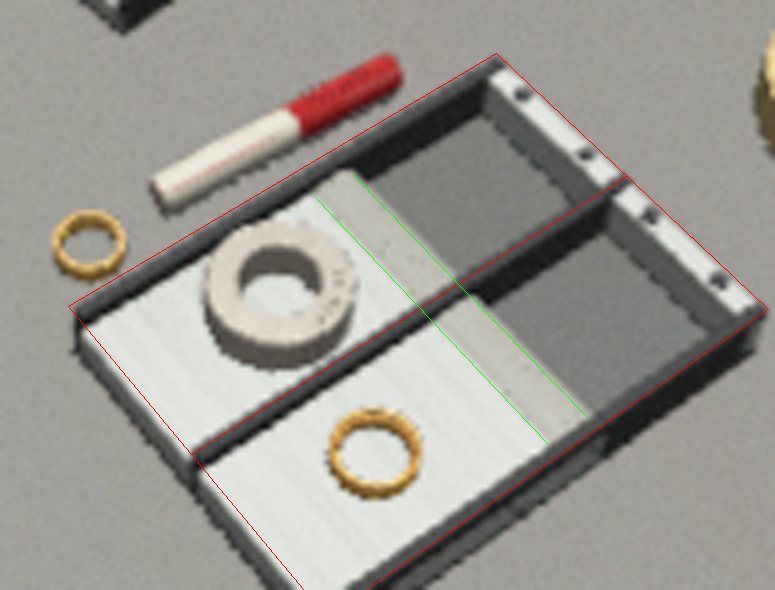

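View pics/fit_top.png

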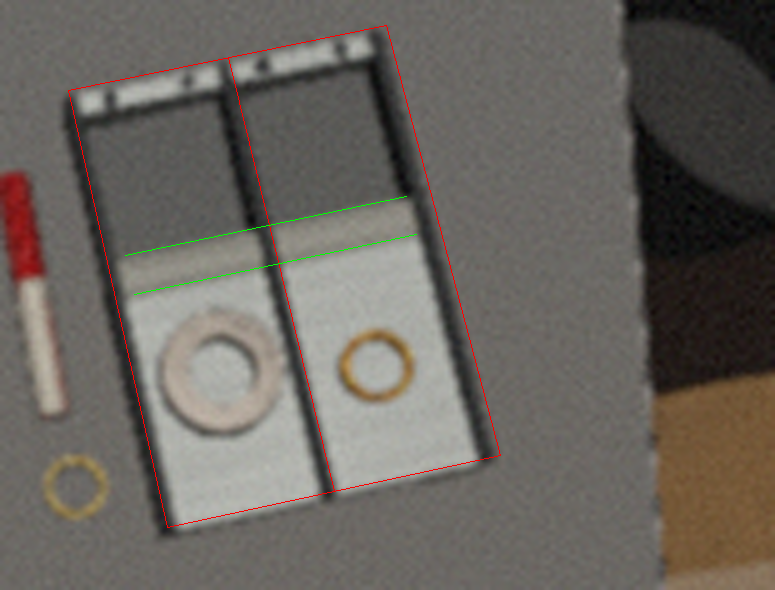

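Candidates for the gauge:
- The thick knurled ring in the large plate's left lane, scene (326,252), top (360,229). This is my choice: it lies in the larger plate and shows about 54 mm across.
- A grey ring loose on the desk, scene (401,101).
- The tape roll, scene (449,215).
- Small gold rings, scene (345,285), which is the one that must stay, and (288,243), which is off the plate.

Candidates for the plate: the large one, scene (352,265), which I choose, and the small one at (302,170).

The close crops agree with these choices. Plate yaw is about 0.20 rad. The gauge is at plate x of about -38 mm in the left lane.

```bash
python3 -m handwheel '0.04 0.12 0 0 0 -0.1; 0.1 0.28 0 0 0 -0.2; 0.16 0.45 0 0 0 -0.254; 0.22 0.62 0 0 0 -0.254; 0.27 0.78 0 0 0 -0.254' 1 20
```

```text
t: 1.2
tool_pos: [0.312, -0.3262, 0.1878]
orientation: [3.126, 0.313, 0.001]
force: [0.8, 0.7, 0.1]
opening: 0.0577
```

```bash
python3 -m handwheel '0.055 0.155 0 0 0 0; 0.11 0.31 0 0 0 0; 0.165 0.465 0 0 0 0; 0.22 0.62 0 0 0 0; 0.28 0.79 0 0 0 0'; python3 -m handwheel '0.05 0.14 0 0 0 0; 0.1 0.26 -0.05 0 0 0; 0.12 0.32 -0.15 0 0 0;0.12 0.32 -0.25 0 0 0;0.12 0.32 -0.3 0 0 0'
python3 - <<'E'
from plant import robot
import cv2,numpy as np
for c,(x,y) in(("scene",(240,170)),("top",(290,140))):
    p,d=robot.read_camera(c); cv2.imwrite(f"pics/{c}1.png",cv2.resize(p[y:y+150,x:x+200,::-1],None,fx=4,fy=4,interpolation=2))
print(robot.read_state())
E
```

```text
t: 1.7
tool_pos: [0.3946, -0.093, 0.1882]
orientation: [3.125, 0.313, 0.002]
force: [0.5, -0.2, 0.1]
opening: 0.0176
t: 2.2
tool_pos: [0.4288, 0.0024, 0.0951]
orientation: [-3.125, -0.317, 0.005]
force: [-0.1, -0.0, -0.7]
opening: 0.0003
{'t': 2.3, 'q': array([-1.15699983e-01, -2.84496786e-01,  2.05253699e+00, -3.02504332e-05,
        1.37834933e+00,  1.25401190e+00]), 'dq': array([-0.01026522, -0.02828172, -0.05456477,  0.00209918,  0.03668282,
        0.00010609]), 'joint_torque': array([ 2.88672745e-01, -3.26344728e+01, -4.74716592e+01,  5.60302357e-02,
       -7.84623139e-01,  6.36756202e-03]), 'tool_pos': array([0.42810991, 0.00177789, 0.09515703]), 'orientation': array([-3.12472255, -0.31523871,  0.0073671 ]), 'force': array([-0.15884049, -0.06166516,  0.15925144]), 'wrist_torque': array([0.019236  , 0.0548968 , 0.02101263]), 'opening': 0.0004598195028919973}
```

View pics/scene1.png

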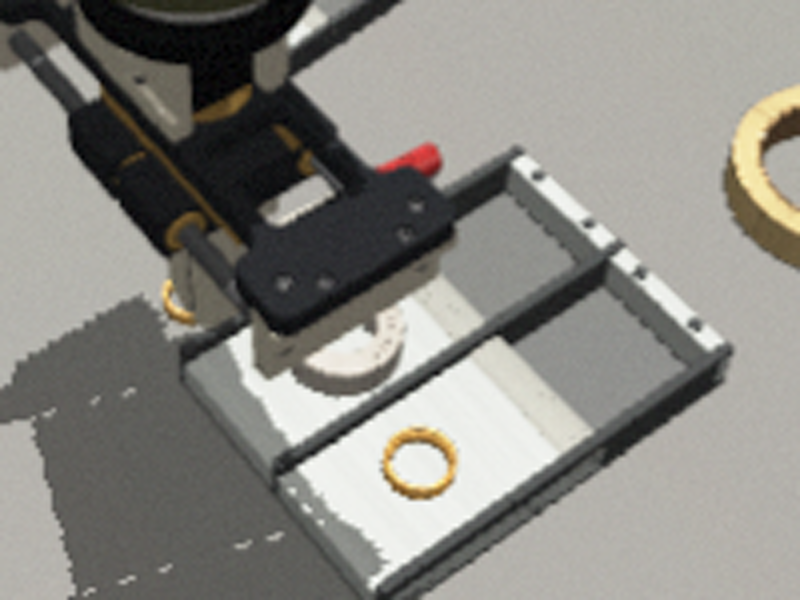

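View pics/top1.png

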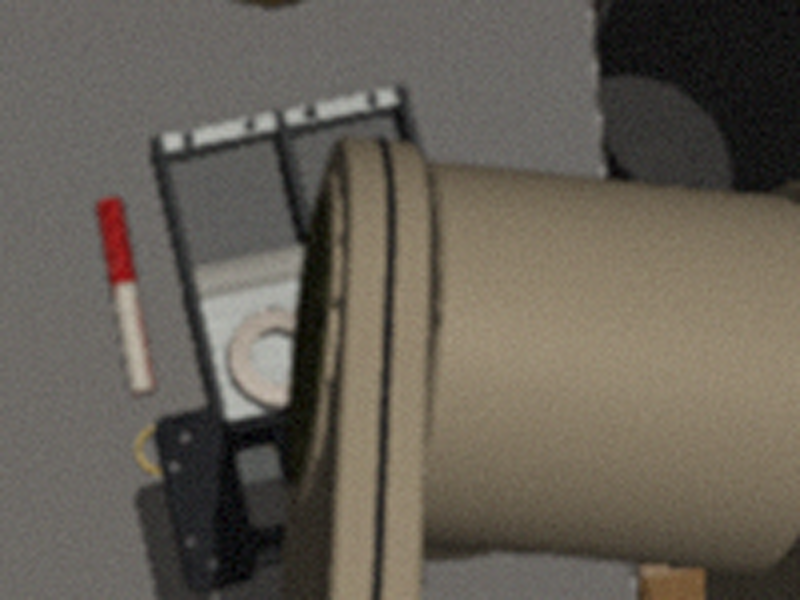

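Run:
```python
from h import *
s=robot.read_state();p=s["tool_pos"];R=cv2.Rodrigues(np.array(s["orientation"]))[0]
print(np.round(R,3).tolist())
im={c:robot.read_camera(c)[0][:,:,::-1].copy() for c in("scene","top")}
for c,(x,y) in(("scene",(160,60)),("top",(290,140))):
    L=np.array([[0,0,0],[0,0,-.084],[0,.094,-.084],[0,-.094,-.084],[.0375,0,-.084]])@R.T+p
    print(c,np.round(proj(c,L)).tolist())
    a=cv2.resize(im[c][y:y+240,x:x+300],None,fx=2.6,fy=2.6)
    for (u,v),col in zip((proj(c,L)-[x,y]+.5)*2.6,[(0,0,255),(0,255,0),(255,0,0),(255,255,0),(0,255,255)]): cv2.circle(a,(int(u),int(v)),4,col,-1)
    cv2.imwrite(f"pics/tool_{c}.png",a)
```

```text
[[0.98, 0.2, -0.005], [0.2, -0.98, 0.001], [-0.005, -0.001, -1.0]]
scene [[292.0, 258.0], [290.0, 225.0], [330.0, 270.0], [256.0, 186.0], [311.0, 213.0]]
top [[377.0, 260.0], [383.0, 256.0], [434.0, 245.0], [332.0, 268.0], [378.0, 236.0]]
```

View pics/tool_scene.png

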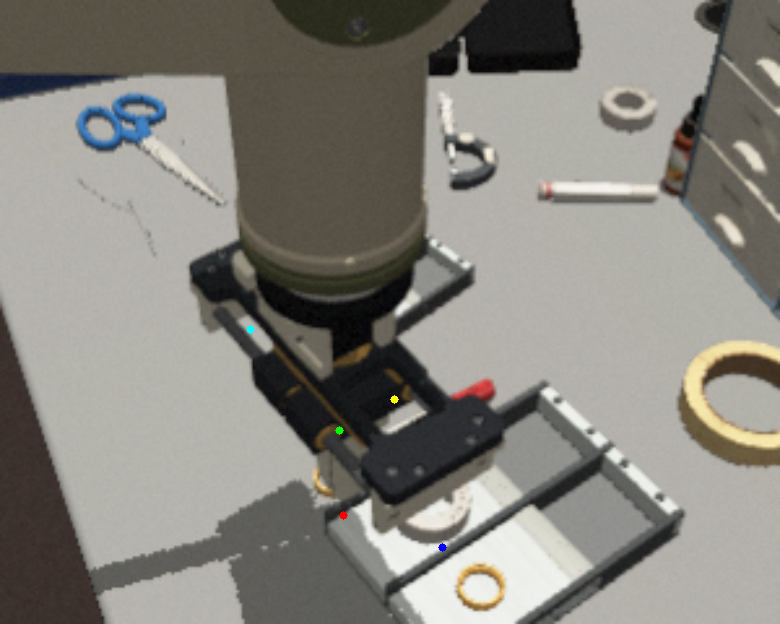

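```bash
python3 -m handwheel '0.018 0.044 -0.05 0 0 0; 0.018 0.044 -0.13 0 0 0; 0.018 0.044 -0.2 0 0 0; 0.018 0.044 -0.225 0 0 0; 0.018 0.044 -0.225 0 0 0'
python3 - <<'E'
from h import *
s=robot.read_state();print(s["t"],s["tool_pos"],s["force"])
d=s["tool_pos"][:2]-np.array([.5435,.0012]);c,k=np.cos(.2003),np.sin(.2003);print("plate",c*d[0]+k*d[1],-k*d[0]+c*d[1])
E
```

```text
t: 2.9
tool_pos: [0.4356, 0.0142, 0.0305]
orientation: [-3.126, -0.313, 0.001]
force: [-0.3, 0.3, 0.7]
opening: 0.0008
2.9 [0.43561095 0.01421146 0.03046653] [-0.34498578  0.28595124  0.72240587]
plate -0.10314321675936286 0.03421728419195457
```

```bash
python3 -m handwheel '0 0 -0.005 0 0 0; 0.02 0.005 -0.01 0 0 0; 0.045 0.01 -0.01 0 0 0; 0.07 0.015 -0.01 0 0 0; 0.09 0.019 -0.01 0 0 0'; python3 -m handwheel '0.025 0.005 0 0 0 0; 0.05 0.01 0 0 0 0; 0.075 0.015 0 0 0 0; 0.1 0.02 0 0 0 0; 0.12 0.024 0 0 0 0'
cat > look.py <<'E'
import sys
from h import *
n=sys.argv[1]
s=robot.read_state();print(s["t"],s["tool_pos"],s["force"])
d=s["tool_pos"][:2]-np.array([.5435,.0012]);c,k=np.cos(.2003),np.sin(.2003);print("plate",c*d[0]+k*d[1],-k*d[0]+c*d[1])
im=[]
for c,(x,y) in(("scene",(270,195)),("top",(310,150))):
    p,_=robot.read_camera(c); im.append(cv2.resize(p[y:y+125,x:x+160,::-1],None,fx=2.5,fy=3.2 if 0 else 2.5,interpolation=2))
cv2.imwrite(f"pics/{n}.png",cv2.hconcat(im))
E
python3 look.py l2
```

```text
t: 3.4
tool_pos: [0.4639, 0.0203, 0.0277]
orientation: [3.126, 0.314, 0.001]
force: [1.5, 0.1, 0.3]
opening: 0.0004
t: 3.9
tool_pos: [0.4994, 0.0274, 0.0272]
orientation: [3.126, 0.314, 0.0]
force: [-0.1, -0.3, -0.0]
opening: 0.0006
3.9 [0.49935123 0.02744666 0.02721837] [-0.07798313 -0.33707478 -0.03116662]
plate -0.038043977272481135 0.03450589771248507
```

View pics/l2.png

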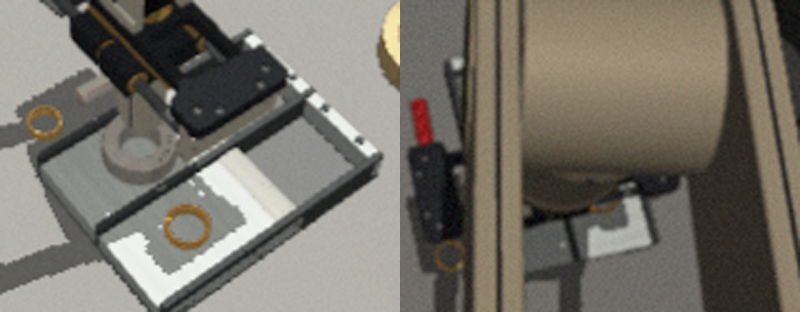

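Run:
```python
from h import *
p,d=robot.read_camera("scene")
s=robot.read_state();print(s["t"],proj("scene",s["tool_pos"]))
x,y=270,180
cv2.imwrite("pics/l3.png",cv2.resize(p[y:y+115,x:x+150,::-1],None,fx=5,fy=5,interpolation=2))
for u,v in[(326,265),(340,258),(322,235),(320,225),(330,252)]:
    z=d[v,u]; o,r=ray("scene",[[u,v]]); print(u,v,np.round(o+r[0]*z,4))
```

```text
4.05 [[323.81419739 254.35992802]]
326 265 [0.4907 0.002  0.0336]
340 258 [0.5221 0.0094 0.0256]
322 235 [0.4939 0.0274 0.0874]
320 225 [ 0.4723 -0.0072  0.1665]
330 252 [0.5126 0.03   0.0227]
```

View pics/l3.png

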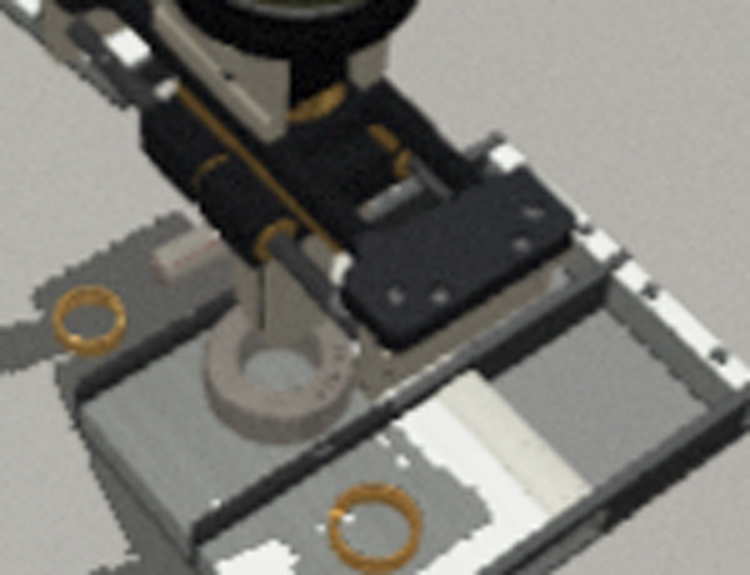

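Run:
```python
from h import *
p,d=robot.read_camera("scene")
for u in (321,324,328,332):
  for v in range(232,270,2):
    z=d[v,u]; o,r=ray("scene",[[u,v]]); print(u,v,p[v,u],np.round((o+r[0]*z)*1000).astype(int))
s=robot.read_state()
print(proj("scene",[[.4994,.0274,z] for z in(.027,.032,.038,.045,.05)]))
```

```text
321 232 [30 31 23] [474  -8 150]
321 234 [81 78 69] [492  26  93]
321 236 [84 79 73] [491  26  87]
321 238 [90 84 77] [492  27  81]
321 240 [96 90 82] [493  28  73]
321 242 [74 70 64] [492  27  69]
321 244 [80 77 69] [492  27  63]
321 246 [96 91 85] [500  42  34]
321 248 [97 92 88] [500  42  27]
321 250 [107 106 103] [501  43  20]
321 252 [138 139 136] [499  40  18]
321 254 [134 138 132] [497  35  20]
321 256 [136 137 131] [494  29  23]
321 258 [138 132 122] [488  16  38]
321 260 [143 137 127] [486  13  36]
321 262 [126 120 112] [484   8  40]
321 264 [96 93 86] [484   8  33]
321 266 [97 94 87] [484   8  25]
321 268 [109 109 105] [484   7  21]
324 232 [89 85 76] [493  19 106]
324 234 [106 100  88] [493  18 102]
324 236 [104  97  86] [494  19  95]
324 238 [105  98  90] [493  18  91]
324 240 [104  99  90] [494  19  84]
324 242 [106 101  91] [493  17  82]
324 244 [109 103  92] [494  18  74]
324 246 [103 102  92] [493  17  69]
324 248 [105 102  89] [493  17  64]
324 250 [126 128 121] [505  39  21]
324 252 [135 139 132] [504  37  19]
324 254 [137 142 135] [502  33  19]
324 256 [138 141 135
[... 997 characters left out ...]
 238 [49 48 48] [482 -29 156]
332 240 [84 81 73] [505  12  86]
332 242 [103  96  87] [506  13  78]
332 244 [105 100  90] [506  12  74]
332 246 [105 101  93] [517  32  36]
332 248 [94 89 82] [517  31  32]
332 250 [93 89 81] [517  31  25]
332 252 [102  99  93] [517  30  20]
332 254 [134 134 129] [515  26  21]
332 256 [130 127 119] [507  11  39]
332 258 [135 130 119] [504   7  40]
332 260 [130 126 118] [503   4  38]
332 262 [108 102  94] [501   0  39]
332 264 [85 83 78] [501   0  34]
332 266 [91 90 85] [502   0  26]
332 268 [114 115 110] [502  -1  21]
[[324.07019365 254.30635787]
 [324.13853942 252.70769237]
 [324.22141926 250.76894731]
 [324.31932532 248.47854226]
 [324.39007168 246.82339892]]
```

The depth image shows the fingertips really end near z = 61 mm while the reported TCP is 27 mm. The fingers passed over the ring without touching it, and the ring has not moved. I'll back off, lower the tool and measure the real tip height from depth.

```bash
python3 -m handwheel '-0.06 -0.012 0 0 0 0; -0.13 -0.026 0 0 0 0; -0.2 -0.04 0 0 0 0; -0.23 -0.047 0 0 0 0; -0.23 -0.047 -0.03 0 0 0'; python3 -m handwheel '0 0 -0.03 0 0 0; 0 0 -0.04 0 0 0;0 0 -0.04 0 0 0'
cat > tip.py <<'E'
import sys
from h import *
p,d=robot.read_camera("scene");s=robot.read_state();t=s["tool_pos"];print(s["t"],t,s["force"])
v,u=np.mgrid[0:400,0:640];o,r=ray("scene",np.c_[u.ravel(),v.ravel()]);W=(o+r*d.ravel()[:,None]).reshape(400,640,3)
R=cv2.Rodrigues(np.array(s["orientation"]))[0];L=(W-t)@R
m=(abs(L[...,0])<.012)&(abs(L[...,1])<.024)&(L[...,2]>-.08)&(L[...,2]<.02+0*L[...,2])&(d>0)
print("tool z of finger pts, top percentiles",np.round(np.percentile(L[m][:,2],[50,90,97,99,100]),4),m.sum())
print("world z low",np.sort(W[m][:,2])[:12].round(4), "lx,ly range",np.percentile(L[m][:,:2],[2,98],axis=0).round(4).tolist())
x,y=250,190
cv2.imwrite(f"pics/{sys.argv[1]}.png",cv2.resize(p[y:y+135,x:x+180,::-1],None,fx=4.4,fy=4.4,interpolation=2))
E
python3 tip.py l4
```

```text
t: 4.6
tool_pos: [0.4302, 0.013, 0.0191]
orientation: [3.125, 0.313, 0.004]
force: [0.8, -0.6, 0.0]
opening: 0.0007
t: 4.9
tool_pos: [0.4292, 0.0134, 0.0052]
orientation: [-3.125, -0.314, 0.003]
force: [-0.6, -0.5, -0.4]
opening: 0.0007
4.95 [0.42954815 0.01335948 0.00565413] [ 0.12522688  0.46798593 -0.47325281]
tool z of finger pts, top percentiles [0.0044 0.0063 0.007  0.008  0.0084] 389
world z low [-0.0027 -0.0025 -0.0024 -0.0024 -0.0023 -0.0021 -0.0019 -0.0017 -0.0017
 -0.0017 -0.0016 -0.0014] lx,ly range [[-0.0114, -0.0219], [0.0116, 0.0222]]
```

View pics/l4.png

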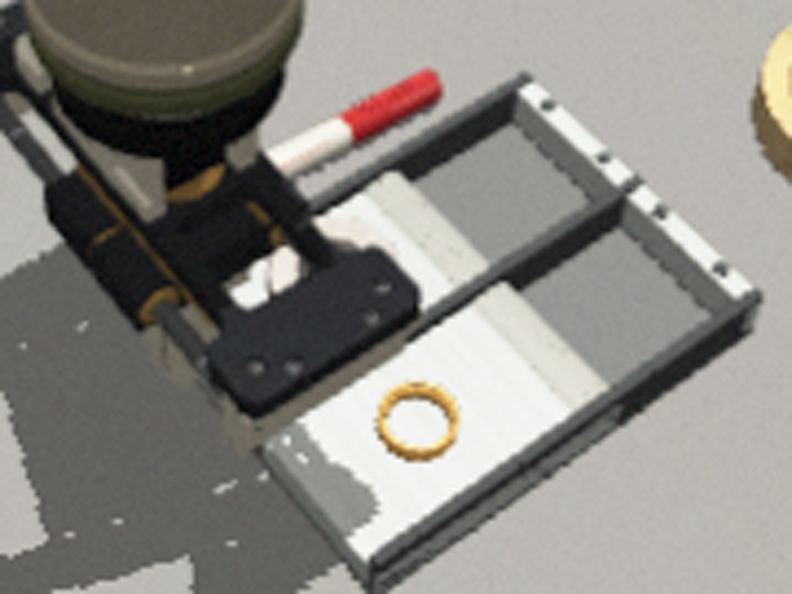

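Run:
```python
from h import *
p,d=robot.read_camera("scene");s=robot.read_state();t=s["tool_pos"];print(s["t"])
v,u=np.mgrid[0:400,0:640];o,r=ray("scene",np.c_[u.ravel(),v.ravel()]);W=(o+r*d.ravel()[:,None]).reshape(400,640,3)
R=cv2.Rodrigues(np.array(s["orientation"]))[0];L=(W-t)@R
b=(d>0)&(abs(L[...,0])<.045)&(abs(L[...,1])<.1)&(W[...,2]>.045)
for lo,hi in((-.1,-.05),(-.05,-.02),(-.02,.02),(.02,.05),(.05,.1)):
    m=b&(L[...,1]>lo)&(L[...,1]<hi)
    print(lo,hi,m.sum(),np.sort(W[m][:,2])[:8].round(3))
m=(d>0)&(abs(L[...,0])<.012)&(abs(L[...,1])<.022)&(W[...,2]>.03)&(W[...,2]<.12)
for y,x in np.argwhere(m)[-25:]: print(y,x,L[y,x].round(3),W[y,x].round(3))
```

```text
5.0
-0.1 -0.05 2213 [0.122 0.122 0.123 0.123 0.123 0.123 0.124 0.124]
-0.05 -0.02 1584 [0.126 0.128 0.128 0.13  0.13  0.133 0.133 0.133]
-0.02 0.02 3004 [0.045 0.046 0.046 0.046 0.046 0.046 0.046 0.046]
0.02 0.05 4595 [0.115 0.116 0.118 0.118 0.118 0.119 0.12  0.12 ]
0.05 0.1 7471 [0.12  0.12  0.12  0.121 0.121 0.121 0.121 0.122]
273 292 [-0.007  0.015 -0.053] [ 0.426 -0.003  0.059]
273 293 [-0.006  0.016 -0.052] [ 0.427 -0.003  0.058]
273 294 [-0.004  0.016 -0.051] [ 0.429 -0.003  0.057]
274 288 [-0.007  0.002 -0.032] [0.423 0.01  0.038]
274 289 [-0.009  0.008 -0.041] [0.423 0.004 0.047]
274 290 [-0.008  0.01  -0.043] [0.424 0.002 0.049]
274 291 [-0.007  0.012 -0.045] [0.425 0.    0.051]
274 292 [-0.007  0.014 -0.048] [ 0.426 -0.002  0.054]
274 293 [-0.006  0.015 -0.048] [ 0.427 -0.003  0.054]
274 294 [-0.003  0.015 -0.045] [ 0.429 -0.002  0.051]
274 295 [-0.002  0.016 -0.047] [ 0.431 -0.003  0.053]
275 289 [-0.007  0.005 -0.032] [0.424 0.007 0.038]
275 290 [-0.008  0.009 -0.039] [0.424 0.003 0.045]
275 291 [-0.007  0.012 -0.042] [0.425 0.001 0.048]
275 292 [-0.007  0.015 -0.046] [ 0.426 -0.003  0.052]
275 293 [-0.006  0.016 -0.047] [ 0.427 -0.004  0.053]
275 294 [-0.004  0.015 -0.043] [ 0.429 -0.002  0.049]
275 295 [-0.002  0.015 -0.041] [ 0.431 -0.002  0.047]
276 289 [-0.008  0.006 -0.032] [0.423 0.006 0.038]
276 290 [-0.008  0.009 -0.035] [0.424 0.003 0.041]
276 291 [-0.008  0.012 -0.04 ] [ 0.425 -0.     0.046]
276 292 [-0.008  0.015 -0.044] [ 0.425 -0.003  0.05 ]
276 293 [-0.006  0.016 -0.043] [ 0.427 -0.003  0.049]
276 294 [-0.004  0.015 -0.04 ] [ 0.429 -0.002  0.046]
277 292 [-0.006  0.013 -0.036] [ 0.426 -0.001  0.043]
```

```bash
python3 -m handwheel '0 0 -0.02 0 0 0; 0 0 -0.035 0 0 0; 0 0 -0.043 0 0 0; 0 0 -0.043 0 0 0'; python3 -m handwheel '0.025 0.005 0 0 0 0; 0.05 0.01 0 0 0 0; 0.075 0.015 0 0 0 0; 0.1 0.02 0 0 0 0; 0.12 0.024 0 0 0 0'; python3 look.py l5
```

```text
t: 5.4
tool_pos: [0.4291, 0.0133, -0.0073]
orientation: [-3.126, -0.314, 0.002]
force: [-0.8, -0.3, 0.1]
opening: 0.0006
t: 5.9
tool_pos: [0.4664, 0.0206, -0.0066]
orientation: [3.126, 0.314, -0.0]
force: [-3.8, -0.7, 3.9]
opening: 0.0003
5.9 [ 0.46644498  0.0205756  -0.00658248] [-3.84349883 -0.7218851   3.88570247]
plate -0.07165942050383725 0.03431934486230516
```

View pics/l5.png

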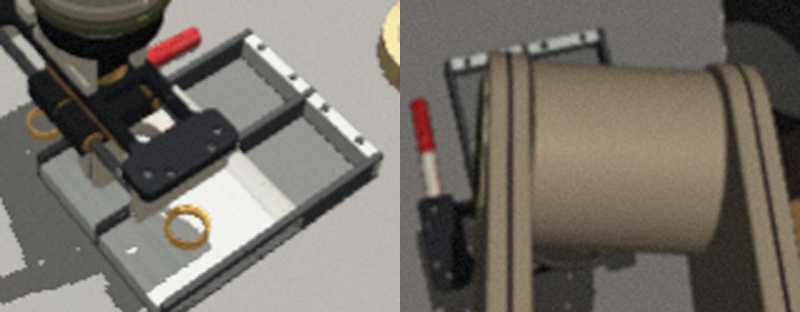

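Run:
```python
from h import *
p,d=robot.read_camera("scene");s=robot.read_state();t=s["tool_pos"];print(s["t"],t,s["force"],s["wrist_torque"])
v,u=np.mgrid[0:400,0:640];o,r=ray("scene",np.c_[u.ravel(),v.ravel()]);W=(o+r*d.ravel()[:,None]).reshape(400,640,3)
R=cv2.Rodrigues(np.array(s["orientation"]))[0];L=(W-t)@R
m=(d>0)&(abs(L[...,0])<.012)&(abs(L[...,1])<.022)&(L[...,2]>-.09)&(L[...,2]<-.024)
for x in np.unique(np.argwhere(m)[:,1]):
    ys=np.where(m[:,x])[0]; print(x,ys[-3:],W[ys[-3:],x,2].round(3),L[ys[-1],x].round(3))
x,y=270,195
cv2.imwrite("pics/l6.png",cv2.resize(p[y:y+100,x:x+130,::-1],None,fx=6,fy=6,interpolation=2))
```

```text
6.05 [ 0.46591725  0.02052789 -0.00676931] [ 0.50763496 -0.08401956  0.42261361] [-0.01684891  0.01641888 -0.02678786]
297 [261 262 263] [0.022 0.019 0.018] [-0.012 -0.019 -0.024]
298 [261 262 263] [0.019 0.022 0.02 ] [-0.011 -0.016 -0.027]
299 [262 263 264] [0.02  0.022 0.021] [-0.011 -0.013 -0.028]
300 [263 264 265] [0.022 0.018 0.017] [-0.01  -0.012 -0.024]
301 [264 265 266] [0.021 0.019 0.022] [-0.011 -0.007 -0.029]
302 [266 267 268] [0.021 0.022 0.021] [-0.012 -0.003 -0.027]
303 [267 268 269] [0.02  0.018 0.02 ] [-0.011 -0.001 -0.027]
304 [267 268 269] [0.022 0.021 0.022] [-0.01   0.001 -0.028]
305 [270 271 272] [0.023 0.021 0.019] [-0.012  0.006 -0.026]
306 [271 272 273] [0.021 0.02  0.02 ] [-0.012  0.009 -0.026]
307 [272 273 274] [0.021 0.02  0.021] [-0.012  0.012 -0.028]
308 [273 274 275] [0.022 0.021 0.021] [-0.012  0.015 -0.028]
309 [274 275 276] [0.021 0.021 0.021] [-0.011  0.017 -0.028]
310 [275 276 277] [0.024 0.022 0.02 ] [-0.011  0.019 -0.026]
311 [275 276 277] [0.022 0.02  0.019] [-0.009  0.02  -0.026]
312 [275 276 277] [0.02  0.021 0.02 ] [-0.008  0.022 -0.027]
313 [274 275 276] [0.021 0.021 0.021] [-0.006  0.021 -0.028]
314 [273 274 275] [0.019 0.021 0.02 ] [-0.003  0.02  -0.027]
315 [273 274 275] [0.021 0.02  0.019] [-0.001  0.021 -0.025]
316 [273 274 275] [0.021 0.019 0.019] [ 0.     0.022 -0.026]
317 [271 272 273] [0.018 0.02  0.021] [ 0.003  0.02  -0.027]
318 [271 272 273] [0.021 0.021 0.021] [ 0.005  0.022 -0.028]
319 [270 271 272] [0.019 0.021 0.02 ] [ 0.008  0.021 -0.027]
320 [271] [0.022] [ 0.009  0.021 -0.029]
```

View pics/l6.png

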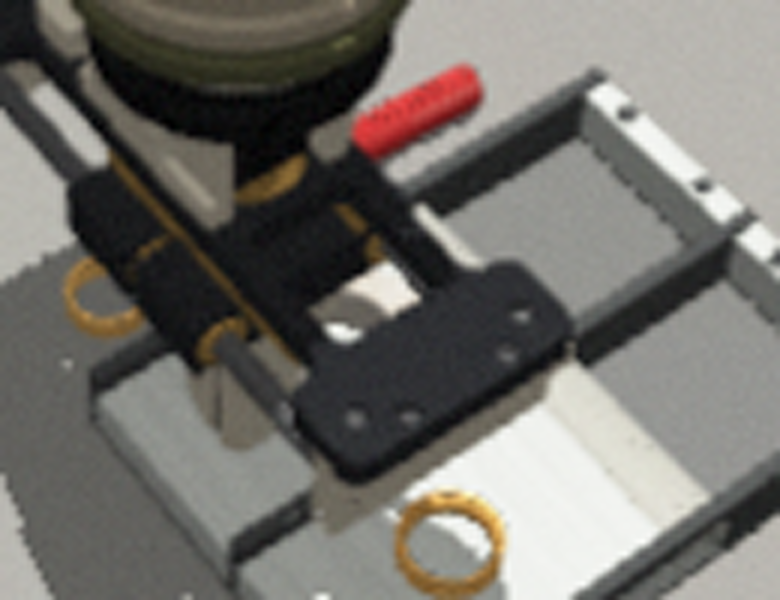

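```bash
python3 -m handwheel '0.025 0.005 0 0 0 0; 0.05 0.01 0 0 0 0; 0.075 0.015 0 0 0 0; 0.1 0.02 0 0 0 0; 0.12 0.024 0 0 0 0'; python3 -m handwheel '0.02 0.004 0 0 0 0; 0.04 0.008 0 0 0 0; 0.06 0.012 0 0 0 0; 0.08 0.016 0 0 0 0; 0.1 0.02 0 0 0 0'; python3 look.py l7; python3 tip.py l8 >/dev/null
```

```text
t: 6.55
tool_pos: [0.5025, 0.0278, -0.0067]
orientation: [3.126, 0.314, 0.0]
force: [-1.2, -0.1, -0.2]
opening: 0.001
t: 7.05
tool_pos: [0.5322, 0.0337, -0.0065]
orientation: [-3.126, -0.314, -0.0]
force: [-1.8, 0.3, 2.6]
opening: 0.0001
7.05 [ 0.53222022  0.03371567 -0.00653768] [-1.78700516  0.29184206  2.64111963]
plate -0.004584838494563099 0.03410984874390763
```

View pics/l8.png

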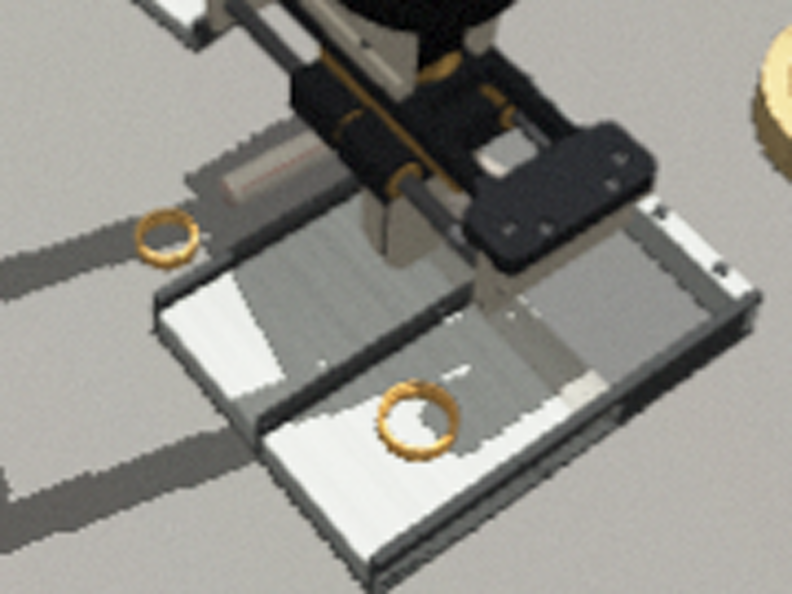

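```bash
python3 -m handwheel '0.02 0.004 0 0 0 0; 0.04 0.008 0 0 0 0; 0.06 0.012 0 0 0 0; 0.075 0.015 0 0 0 0; 0.085 0.017 0 0 0 0'; python3 look.py l9; python3 tip.py l10 >/dev/null
```

```text
t: 7.7
tool_pos: [0.5576, 0.0388, -0.0067]
orientation: [3.126, 0.314, -0.0]
force: [-1.6, -0.9, 1.1]
opening: 0.0004
7.7 [ 0.55762516  0.03882479 -0.00670247] [-1.63977757 -0.90607762  1.09277815]
plate 0.0213287080023446 0.034062171230194886
```

View pics/l10.png

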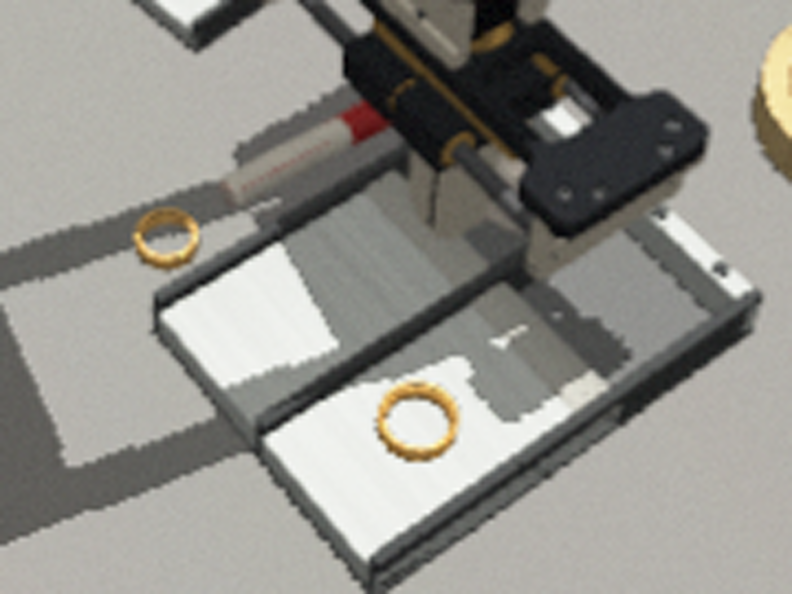

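View pics/l9.png

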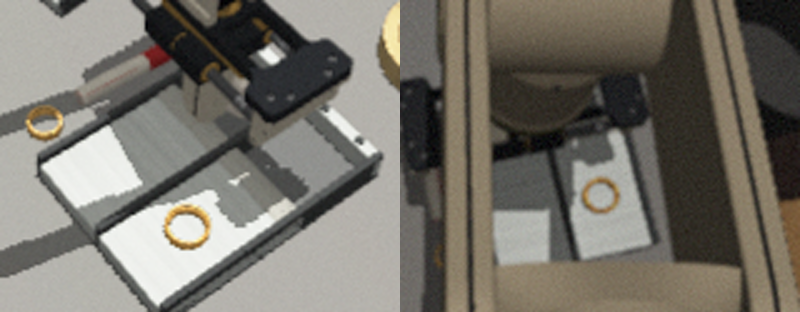

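```bash
python3 -m handwheel '0 0 0.05 0 0 0; 0 0 0.15 0 0 0; 0 0 0.3 0 0 0; -0.1 -0.1 0.4 0 0 0; -0.2 -0.3 0.45 0 0 0'; python3 -m handwheel '-0.1 -0.15 0 0 0 0; -0.2 -0.3 0 0 0 0; -0.3 -0.46 0 0 0 0; -0.4 -0.6 0 0 0 0; -0.5 -0.75 0 0 0 0'; python3 look.py l11; python3 tip.py l12 >/dev/null
```

```text
t: 8.35
tool_pos: [0.5082, -0.0331, 0.1292]
orientation: [3.124, 0.319, 0.012]
force: [0.9, -0.2, -0.5]
opening: 0.0008
t: 8.85
tool_pos: [0.3667, -0.2432, 0.1253]
orientation: [3.124, 0.314, 0.003]
force: [0.4, -1.0, 0.3]
opening: 0.0005
8.85 [ 0.36666017 -0.24318305  0.12533934] [ 0.36710742 -0.97497852  0.26923586]
plate -0.22192753238377505 -0.20431244000205204Traceback (most recent call last):
  File "tip.py", line 7, in <module>
    print("tool z of finger pts, top percentiles",np.round(np.percentile(L[m][:,2],[50,90,97,99,100]),4),m.sum())
                                                           ~~~~~~~~~~~~~^^^^^^^^^^^^^^^^^^^^^^^^^^^^^
    return _quantile_unchecked(
        a, q, axis, out, overwrite_input, method, keepdims, weights)
    return _ureduce(a,
                    func=_quantile_ureduce_func,
    ...<5 lines>...
                    overwrite_input=overwrite_input,
                    method=method)
    r = func(a, **kwargs)
    result = _quantile(arr,
                       quantiles=q,
    ...<2 lines>...
                       out=out,
                       weights=wgt)
    slices_having_nans = np.isnan(arr[-1, ...])
                                  ~~~^^^^^^^^^
IndexError: index -1 is out of bounds for axis 0 with size 0
```

View pics/l11.png

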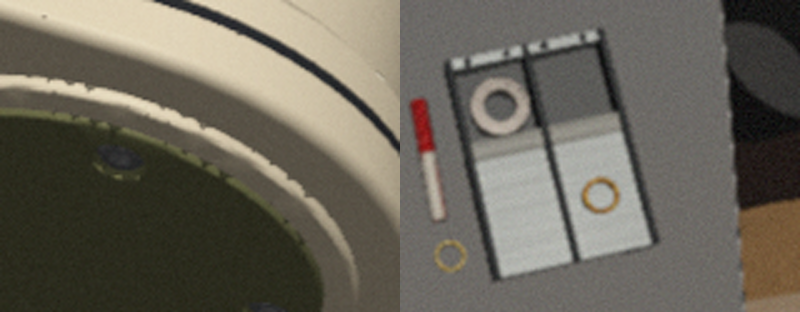

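Run:
```python
from h import *
p,d=robot.read_camera("top");s=robot.read_state();print(s["t"],s["force"])
v,u=np.mgrid[0:400,0:640];o,r=ray("top",np.c_[u.ravel(),v.ravel()]);W=(o+r*d.ravel()[:,None]).reshape(400,640,3)
c,k=np.cos(.2003),np.sin(.2003);D=W[...,:2]-[.5425,.0018];PX=c*D[...,0]+k*D[...,1];PY=-k*D[...,0]+c*D[...,1]
M=robot.silhouettes("top","gauge_mid")
g=M[0]["pixels"]&(d>0);print(M[0]["conf"],M[0]["rect"],g.sum())
h=g&(W[...,2]>.014);x,y,z=PX[h],PY[h],W[...,2][h]
print("centre",x.min(),x.max(),y.min(),y.max()); q=np.linalg.lstsq(np.c_[x-x.mean(),y-y.mean(),np.ones_like(x)],z,rcond=None)[0];print("tilt deg,z",np.degrees(q[:2]),q[2],"q1/q9",np.percentile(z,[5,95]))
print("desk z",np.median(W[...,2][270:290,360:400]),"deck z",np.median(W[...,2][240:250,360:370]))
for n in("gauge_mid","small_ring_mid"):print(n,robot.tip_of("top",n)[:2])
cv2.imwrite("pics/l13.png",cv2.resize(p[155:275,320:440,::-1],None,fx=5,fy=5,interpolation=2))
```

```text
9.05 [ 0.51737047 -0.10052267  0.21400066]
0.53 [350.1, 192.9, 26.2, 26.4] 356
centre 0.02286036172895383 0.07620489973724093 0.008608387587510355 0.060560140788626454
tilt deg,z [0.27939079 0.33042798] 0.02089982932671966 q1/q9 [0.01782107 0.02358298]
desk z -0.0004001267575939882 deck z 0.019080738443703893
gauge_mid [{'at': [192.9, 350.8], 'conf': 0.69}]
small_ring_mid [{'at': [229.7, 391.1], 'conf': 0.46}]
```

View pics/l13.png

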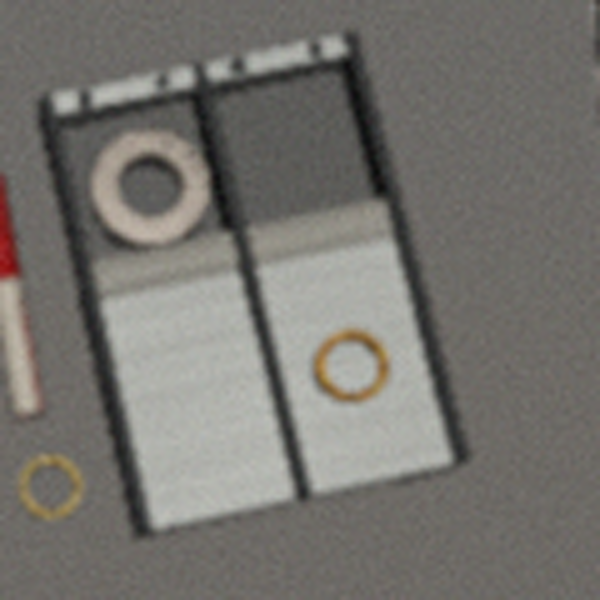

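```bash
python3 -c "
from plant import robot
print(robot.close_job(), robot.read_state()['t'])"
```

```text
the job is handed in; nothing more can be done
the job is handed in; nothing more can be done
```

The ring gauge now lies flat in the pocket at the end of the left lane. I slid it there with the shut fingers, over the lip and without lifting it, and handed the job in at about 9 s of the 32 s allowed.

**Last checks (top camera and its depth):**
- **Gauge height:** its top is at z ≈ 21 mm, against 22 mm expected. The depth reads the deck about 1 mm low as well, so this fits.
- **Gauge tilt:** about 0.3–0.4°.
- **Gauge position:** it spans plate x ≈ 23–76 mm, inside the pocket's 22–90 mm.
- **Small ring:** still at pixel (390, 228), the same place as at the start.
- **Robot:** the arm is clear of everything. The pushing forces I read between moves stayed under about 6 N.

**What disagreed:**
- **Fingertip height:** the depth image put the real fingertips about 34 mm above the reported TCP height. My first pass therefore went over the gauge without touching it. I backed off, lowered the tool by that much and pushed again.
- **Camera positions:** the two cameras differed by about 4–5 mm on where the plate and gauge were, which was within the clearances.
- **Scene camera:** the arm blocked its view at the end, so the final check rests on the top camera alone.

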